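# Lock the bayonet bowl into the air-filter head

## Task

The compressed-air filter on the bench is being put back together upside down. Take the bowl with the two lugs, lower it straight down into the filter head so that its lugs drop through the two slots, and turn it clockwise (seen from above) until the lugs lock at their stops under the rim, in line with the ports; leave it seated there. Leave the slim bowl without lugs where it stands.

Things in the scene. Friction and masses are not known exactly. Their poses are not given: they have to be found in the camera images.
- bowl: Bayonet bowl, plain steel, 0.25 kg, loose, upright. Body 44 mm in diameter, 34 mm high; at its foot two opposite lugs 14 mm wide, 10 mm high, 64 mm over their tips. On top a flat-sided grip block 42 x 26 mm, from 34 to 74 mm height, nipple to 83 mm. Origin: centre of the underside. x: along the line of the lugs and the block's 42 mm; y: across its flats; z: up. A half turn makes no difference.
- bowl_grip (a point): Place to grasp the bowl: centre of its grip block, 58 mm above the bowl's underside. Pinch the two flats, 26 mm apart along the bowl's y axis; the round body's shoulder, wider than the block, lies 24 mm below this point. The block's top is 16 mm above it.
- filter_head: Filter head, aluminium, fixed upside down on a dark 104 mm square plate; round socket 86 mm across, its rim's top 57 mm above the bench. Two round ports stick out along its x axis, 60 mm either way. Origin: centre of the underside; z up. Locked, the bowl's lugs lie along the head's x axis (the ports); end stops come 4 degrees beyond. No spring or catch, light friction: the bowl stays as left.
- head_seat (a point): Centre of the flat seat inside the head, on the socket's axis, 36 mm above the bench: where the centre of the bowl's underside comes to rest. The rim over the seat spans 50 to 57 mm height (the lugs have 4 mm of play under it) round a 50 mm hole with a 3 mm chamfer. Axes as the head's.
- head_slot (a point): Middle of one of two opposite slots in the rim, 30 mm off the axis, 57 mm above the bench. Slots are 52 degrees wide, open to 35 mm off the axis, 60 degrees anticlockwise (from above) of the head's x axis. Lugs go in along this line, to within about 8 degrees and 3 mm; then turn 60 degrees clockwise to lock. Anticlockwise a stop bars more than 12 degrees.
- slim_bowl: Bystander: screw-in bowl of another filter, plain steel, without lugs, slimmer (34 mm in diameter) and lower (63 mm with its nipple) than the bayonet bowl, with a grip block 30 x 20 mm; loose, upright, to the left or right of the bayonet bowl. Origin: centre of the underside. Not to be moved.
Not all that is in view belongs to the job. Leave any blue or orange look-alike of the bowl alone.

How it is judged:
At the end, for the whole second after the job is handed in: The bayonet bowl stands at rest in the head, upright within 10 degrees, within 10 mm of its axis, its underside within 6 mm of the seat, its lugs under the rim and within 15 degrees of the line of the ports; the slim bowl is within 30 mm of where it stood (horizontal distance between bowl and filter_head below 0.01 m and z of bowl in the frame of filter_head between 0.03 and 0.042 m and angle between the x axis of bowl and the x axis of filter_head, either way round below 0.26 rad and angle between bowl's own z axis and vertical below 0.17 rad and linear speed of bowl below 0.02 m/s and distance of slim_bowl from where it was at the start of the episode below 0.03 m); the robot touches nothing.
It fails at once if the slim bowl is moved by more than 30 mm (distance of slim_bowl from where it was at the start of the episode above 0.03 m).
It also fails if it takes over 38 s, if anything falls off the work surface, if the arm or the gripper's body presses on something with over 40 N, if the wrist force passes 120 N, or if a joint passes its speed limit or range.

## Robot

A 6-joint arm with a two-finger parallel gripper is mounted at the origin on a cart in front of the work surface, level with it; the furniture and walls round the work are solid. World frame = base frame: x ahead of the robot, y to its left, z up, the work surface at z = 0. Lengths are in m, angles in rad, forces in N, time in s.
With the tool pointing down it reaches from about 0.35 to 0.775 m from the base axis. Payload 7.3 kg.
Tool frame: the origin (TCP) lies at the very end of the fingers, on their centre line; the grasp point (between the pads) lies grip_point_offset behind it (grip_point_offset is the distance from the TCP to the grasp point, in m); z points along the fingers, y is the direction in which the jaws open and shut (so a half turn about z gives the same grasp; the last joint's range is limited). The gripper opens to 92 mm and grips with 3 to 60 N. Pads are 19 mm wide; open, the fingers measure 130 mm over their backs; the gripper's body (75 mm by 190 mm) begins 47 mm behind the grasp point.
Start: joints at [1.049, 0.342, 1.524, -0, 1.275, -0.146], TCP at [0.193, 0.488, 0.197] pointing down, gripper open.
Joint ranges: [-2.53, 2.53], [-0.77, 2.02], [0.04, 2.7], [-1, 4.14], [0.28, 2.66], [-3.11, 3.11]. Speed limits (rad/s): [2.57, 2.57, 3.14, 3.14, 3.14, 3.14].

## Interface

Orientations are given as [roll, pitch, yaw] about the fixed x, y, z axes, in that order (R = Rz(yaw) Ry(pitch) Rx(roll)).
In Python, from cell import * gives the robot as it stands.
- The arm moves only by the shell command python3 -m inch 'ROWS' [OPENING] [FORCE]. ROWS is JSON, a list that holds one entry, the list of rows, each a list of 4 numbers: the shift along the tool's x, y, z in mm, then the turn about the tool's z in rad. In form: [[[x, y, z, roll], ...]]. A call has 1 to 10 rows; each row shifts and turns the commanded pose from where the row before left it, along the tool's axes as they then stand; what a row does not reach is not made up. A row lasts 1/8 s, in which the tool goes at most 62.5 mm and 10.7 degrees, less where a joint would pass 70% of its speed; a pose out of reach is approached as far as the arm can. A call with a gripper value outside its range is refused whole. OPENING is the closure, from -1 (fully open) to 1 (shut), set as the call begins (- or left out, the last holds). The fingers move at their own pace and stop on an object; FORCE is the grip in N (left out, the last holds). Time passes only in rows, so rows that do not move let the fingers close. It gives the time, the measured TCP pose, the force and the opening at its end, in the units of the state.
- observe(): the state, without advancing time (a new reading comes with each control period).
- read_camera(name): name is "scene" or "top"; returns a dict with "img" (400x640x3 uint8, blue, green, red), "fx", "fy", "cx", "cy" (pixels), "eye" and "rotation" of the camera in the world. Camera axes: x right, y down, z forward; pixel columns grow to the right and rows downward; lengths in m; the calibration is good to about 2 mm. A picture is of the moment at which its call begins. There is no depth.
- hand_in(): hands the job in, once; it reports no verdict.
Trained networks look in the newest picture that a camera, given by its name, has taken for a name from the list of things; names that differ only in an ending like _2 or _b are one class to them, and where a whole thing is asked for, a point or a joint stands for the part that bears it (a point fixed in the world has none). Each returns a list of dicts, best first, with "conf" (0 to 1); they miss things now and then, are a little off and sometimes report something else, mostly with a low value. They report only what shows in the picture. A call takes as long as a camera call. They do not tell look-alikes from the thing itself.
- boxes_of(camera, label): "at" ([row, column] in pixels, amid what is visible of it).
- place_of(camera, label): "at" ([row, column] in pixels: a listed point, or the origin of a listed thing).
The state is a dict: "time": time; "qpos": joint angles; "qvel": joint speeds; "joint_efforts": joint torques, N m; "tool_pos": TCP position; "tool_rot": TCP orientation; "contact_force": force on the tool from outside, world axes, zero at the start; "torque": the same for the moment, N m; "opening": finger opening in m.
Only numpy, scipy, OpenCV 4.12 (cv2) and the standard library are available. Lean on these libraries where they do the work, as an engineer would, in place of code of your own. Each camera call takes 0.05 s, during which the arm holds its last target. There are 200 camera calls.

## Working session

There is one attempt and no reset: what is moved stays moved. The work goes in short steps, Python scripts to look and compute and a shell command to move; the robot and the scene stay as the last step left them, time stands still between calls to the robot, and variables do not carry over. Pictures are saved under pics/ and viewed, about 8 in all and at most 12, crops included, and the job is handed in when it is done.

```bash
mkdir -p pics; ls; cat > h.py <<'E'
from cell import *
import numpy as np, cv2
def ray(c,at,z):
    R=np.array(c["rotation"]);e=np.array(c["eye"])
    d=R@np.array([(at[1]-c["cx"])/c["fx"],(at[0]-c["cy"])/c["fy"],1.])
    return e+d*(z-e[2])/d[2]
def proj(c,p):
    q=np.array(c["rotation"]).T@(np.array(p)-c["eye"])
    return np.array([c["cy"]+c["fy"]*q[1]/q[2],c["cx"]+c["fx"]*q[0]/q[2]])
E
python3 - <<'E'
from h import *
Z={"bowl":0,"bowl_grip":.058,"filter_head":0,"head_seat":.036,"head_slot":.057,"slim_bowl":0}
for n in("top","scene"):
    c=read_camera(n);cv2.imwrite(f"pics/{n}0.png",c["img"]);print(n,np.round(c["eye"],3),c["fx"])
    for l,z in Z.items():
        for d in place_of(n,l)[:4]: print(l,round(d["conf"],2),np.round(d["at"]),np.round(ray(c,d["at"],z),3))
print(observe())
E
```

```text
pics
top [ 0.511 -0.276  0.899] 409.8792202281861Traceback (most recent call last):
  File "<stdin>", line 6, in <module>
  File "h.py", line 6, in ray
    return e+d*(z-e[2])/d[2]
                        ~^^^
IndexError: invalid index to scalar variable.
```

```bash
sed -i '2a from scipy.spatial.transform import Rotation as Ro\ndef M(r):\n    r=np.array(r,float)\n    return r if r.shape==(3,3) else Ro.from_euler("xyz",r).as_matrix()' h.py; sed -i 's/np.array(c\["rotation"\])/M(c["rotation"])/' h.py
python3 - <<'E'
from h import *
Z={"bowl":0,"bowl_grip":.058,"filter_head":0,"head_seat":.036,"head_slot":.057,"slim_bowl":0}
for n in("top","scene"):
    c=read_camera(n);cv2.imwrite(f"pics/{n}0.png",c["img"]);print(n,np.round(c["eye"],3),c["rotation"],c["fx"])
    for l,z in Z.items():
        for d in place_of(n,l)[:4]: print(l,round(d["conf"],2),np.round(d["at"]),np.round(ray(c,d["at"],z),3))
print(observe())
E
```

```text
top [ 0.511 -0.276  0.899] [-3.10474812 -0.01248664 -1.54215594] 409.8792202281861
bowl 0.73 [179. 347.] [ 0.599 -0.346  0.   ]
bowl 0.61 [144. 311.] [ 0.674 -0.263  0.   ]
bowl 0.57 [157. 395.] [ 0.65 -0.45  0.  ]
bowl_grip 0.84 [177. 352.] [ 0.597 -0.352  0.058]
bowl_grip 0.66 [153. 399.] [ 0.65  -0.447  0.058]
filter_head 0.81 [249. 282.] [ 0.442 -0.206  0.   ]
head_seat 0.75 [249. 274.] [ 0.443 -0.193  0.036]
head_slot 0.58 [234. 274.] [ 0.475 -0.194  0.057]
slim_bowl 0.47 [176. 262.] [ 0.6   -0.157  0.   ]
scene [0.179 0.35  0.479] [-2.06984488  0.01019088 -2.62207245] 481.96991772189836
bowl 0.96 [216. 310.] [ 0.59  -0.338  0.   ]
bowl 0.79 [188. 314.] [ 0.642 -0.443  0.   ]
bowl 0.76 [228. 251.] [ 0.663 -0.247  0.   ]
bowl 0.74 [260. 256.] [ 0.598 -0.17   0.   ]
bowl_grip 0.79 [197. 251.] [ 0.669 -0.26   0.058]
bowl_grip 0.69 [188. 311.] [ 0.59  -0.345  0.058]
bowl_grip 0.63 [165. 317.] [ 0.63  -0.439  0.058]
filter_head 0.91 [279. 344.] [ 0.444 -0.196  0.   ]
head_seat 0.62 [259. 348.] [ 0.442 -0.204  0.036]
head_slot 0.84 [246. 327.] [ 0.472 -0.191  0.057]
slim_bowl 0.68 [261. 252.] [ 0.6   -0.164 -0.   ]
{'time': 0.8, 'qpos': array([ 1.04900828e+00,  3.41970432e-01,  1.52404324e+00,  5.61005936e-05,
        1.27538083e+00, -1.46011407e-01]), 'qvel': array([-0.0006101 , -0.0003011 , -0.00106364,  0.00217412, -0.00259382,
       -0.0001157 ]), 'joint_efforts': array([-2.51847378e-03, -4.31093037e+01, -2.44471318e+01,  7.15236668e-02,
        4.83014365e-02, -6.16535567e-05]), 'tool_pos': array([0.19266994, 0.48843241, 0.19727572]), 'tool_rot': array([ 3.14138880e+00, -2.42722574e-05,  2.76579969e+00]), 'contact_force': array([ 0.79629225,  0.14758761, -0.23660716]), 'torque': array([ 0.01280558, -0.01707806,  0.00176324]), 'opening': 0.09242620882643866}
```

View pics/top0.png

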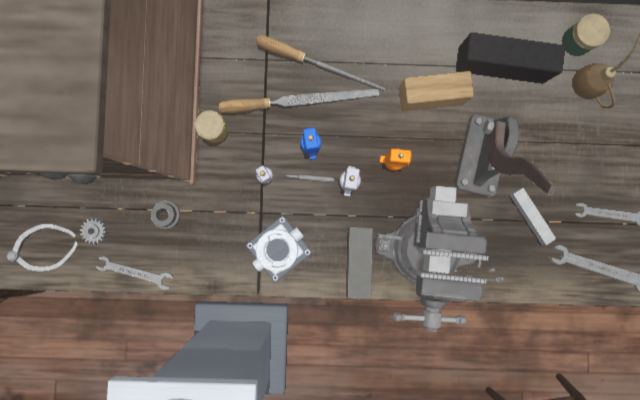

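View pics/scene0.png

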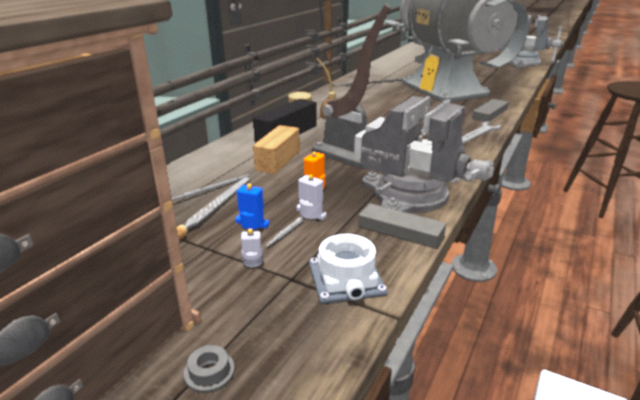

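```bash
python3 - <<'E'
from h import *
t=cv2.imread("pics/top0.png");s=cv2.imread("pics/scene0.png")
f=lambda i,r,c,h,w,k:cv2.resize(i[r:r+h,c:c+w],None,fx=k,fy=k,interpolation=cv2.INTER_CUBIC)
a=f(t,155,325,50,50,8);b=f(t,205,235,80,80,5);d=f(s,165,290,60,60,400/60)[:400,:400]
cv2.imwrite("pics/crop.png",np.hstack([a,b]))
c=read_camera("scene");print("cabinet base corner",ray(c,(330,190),0)); 
c=read_camera("top");print("cab row180 col190 z0,.2,.3",[np.round(ray(c,(182,190),z),3) for z in(0,.2,.3)])
E
```

```text
cabinet base corner [0.58050979 0.00712058 0.        ]
cab row180 col190 z0,.2,.3 [array([ 0.582, -0.001,  0.   ]), array([ 0.566, -0.063,  0.2  ]), array([ 0.558, -0.093,  0.3  ])]
```

View pics/crop.png

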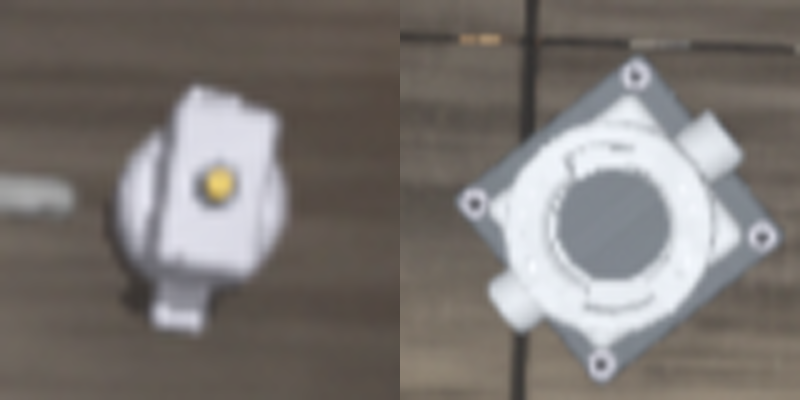

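```bash
python3 - <<'E'
from h import *
c=read_camera("top")
A=lambda x,y:(155+y/8,325+x/8); B=lambda x,y:(205+y/5,235+x/5)
print("nip",ray(c,A(218,184),.081))
for p in[(192,100),(280,112),(250,277),(158,265)]: print("blk",ray(c,A(*p),.074))
l1=ray(c,A(180,315),.009);l2=ray(c,A(217,92),.009);print("lugs",l1,l2,(l1+l2)/2)
u=ray(c,A(242,108),.074)-ray(c,A(204,270),.074); print("yaw blk",np.degrees(np.arctan2(u[1],u[0])));u=l2-l1;print("yaw lug",np.degrees(np.arctan2(u[1],u[0])),np.linalg.norm(u))
s=[ray(c,B(*p),.01) for p in[(236,75),(76,203),(362,237),(201,363)]];print("head",np.mean(s,0),s)
for z in(.025,.03):
  q1,q2=ray(c,B(312,145),z),ray(c,B(117,300),z);u=q1-q2;print("ports",(q1+q2)/2,np.linalg.norm(u),np.degrees(np.arctan2(u[1],u[0])))
u=s[0]-s[1];v=s[2]-s[3];w=s[0]-s[2];x=s[1]-s[3];print([np.degrees(np.arctan2(k[1],k[0])) for k in(u,v,w,x)])
u=s[0]-s[3];v=s[2]-s[1];print(np.linalg.norm(u),np.linalg.norm(v))
# rim circle by outer edge
for p in[(505-400,220),(713-400,220),(612-400,120),(612-400,330)]: print("rim",ray(c,B(*p),.057))
c=read_camera("scene")
for b in [(0.598,-0.349,.083)]: print(proj(c,b))
E
```

```text
nip [ 0.59284709 -0.34962653  0.081     ]
blk [ 0.6146508  -0.34312861  0.074     ]
blk [ 0.61227734 -0.36547658  0.074     ]
blk [ 0.57025596 -0.35894242  0.074     ]
blk [ 0.57260331 -0.33562995  0.074     ]
lugs [ 0.56403712 -0.34666047  0.009     ] [ 0.62524479 -0.35516891  0.009     ] [ 0.59464096 -0.35091469  0.009     ]
yaw blk -11.696702448893419
yaw lug -7.913930343834465 0.06179621701704543
head [ 0.44182722 -0.20115653  0.01      ] [array([ 0.50427834, -0.206576  ,  0.01      ]), array([ 0.44713436, -0.13938308,  0.01      ]), array([ 0.43592601, -0.26317946,  0.01      ]), array([ 0.37997016, -0.19548757,  0.01      ])]
ports [ 0.44165528 -0.20071701  0.025     ] 0.10529453945200497 -49.89418380016965
ports [ 0.44204954 -0.20114871  0.03      ] 0.10469228030846828 -49.894183800169635
[np.float64(-49.62061650421218), np.float64(-50.42199140136101), np.float64(39.62860079052659), np.float64(39.87312580988575)]
0.12480175434617406 0.12430273669230124
rim [ 0.44389422 -0.15868151  0.057     ]
rim [ 0.44624764 -0.24362038  0.057     ]
rim [ 0.48591715 -0.20102549  0.057     ]
rim [ 0.40037814 -0.20379996  0.057     ]
[174.42261702 308.58304492]
```

```bash
python3 -m inch '[[[-38,-35,0,0],[-38,-35,0,0],[-38,-35,0,0],[-38,-35,0,0],[-38,-35,0,0],[-38,-35,0,0],[-38,-35,0,0],[-38,-35,0,0],[-38,-35,0,0]]]' -1; python3 -c "from cell import *;print(grip_point_offset)"
```

```text
time: 2.12
tool_pos: [0.3958, 0.0682, 0.1975]
tool_rot: [3.141, 0.001, 2.766]
contact_force: [1.6, 0.5, 1.1]
opening: 0.0915
0.0188
```

```bash
python3 -m inch '[[[-38,-35,0,0],[-38,-35,0,0],[-38,-35,0,0],[-38,-35,0,0],[-38,-35,0,0],[-38,-35,0,0],[-38,-35,0,0],[-38,-35,0,0],[0,0,0,-0.1],[0,0,0,-0.1]]]'
```

```text
time: 3.38
tool_pos: [0.5751, -0.303, 0.1963]
tool_rot: [3.141, -0.001, 2.968]
contact_force: [0.0, -0.6, -0.1]
opening: 0.0915
```

```bash
python3 -m inch '[[[-13,-22,0,0],[-13,-21,0,0],[0,0,30,0],[0,0,30,0],[0,0,0,0]]]'; python3 - <<'E'
from h import *
t=read_camera("top");s=read_camera("scene")
f=lambda i,r,c,h,w,k:cv2.resize(i["img"][r:r+h,c:c+w],None,fx=k,fy=k,interpolation=cv2.INTER_CUBIC)
cv2.imwrite("pics/c2.png",np.hstack([f(t,130,300,100,100,4),f(s,130,260,100,100,4)]))
for n,c in(("top",t),("scene",s)):
  for d in place_of(n,"bowl_grip")[:3]: print(n,d["conf"],ray(c,d["at"],.058),d["at"])
E
```

```text
time: 4.0
tool_pos: [0.5919, -0.3481, 0.1343]
tool_rot: [3.139, -0.005, 2.966]
contact_force: [0.0, -0.3, 0.7]
opening: 0.0918
top 0.64 [ 0.67137712 -0.26071663  0.058     ] [139.9, 309.2]
top 0.5 [ 0.59541855 -0.35343811  0.058     ] [177.9, 353.1]
scene 0.96 [ 0.5941774  -0.34847553  0.058     ] [186.8, 310.4]
scene 0.84 [ 0.66699604 -0.25772241  0.058     ] [198.1, 250.8]
scene 0.7 [ 0.6391561  -0.44627264  0.058     ] [163.2, 315.4]
```

View pics/c2.png

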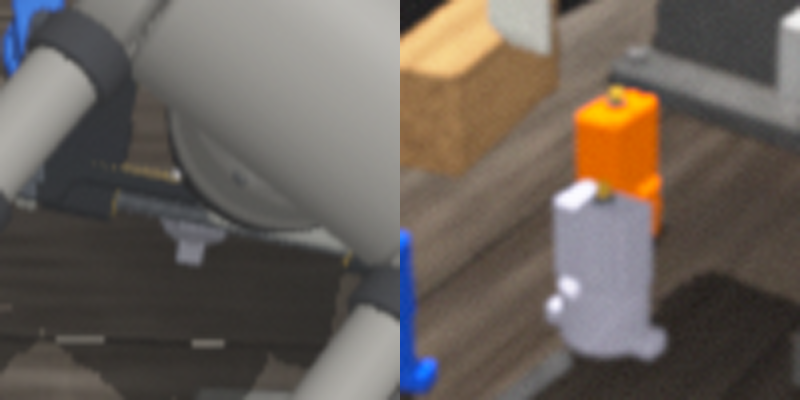

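```bash
python3 -m inch '[[[-2,-2,20,0],[0,0,20,0],[0,0,20,0],[0,0,20,0],[0,0,13,0],[0,0,0,0]]]'; python3 -m inch '[[[0,0,0,0],[0,0,0,0],[0,0,0,0],[0,0,0,0],[0,0,0,0],[0,0,0,0]]]' 1 40
```

```text
time: 4.95
tool_pos: [0.5948, -0.3512, 0.044]
tool_rot: [3.141, -0.001, 2.966]
contact_force: [0.5, -1.1, 0.9]
opening: 0.092
time: 5.7
tool_pos: [0.5949, -0.3514, 0.0442]
tool_rot: [3.142, 0.0, 2.966]
contact_force: [0.4, -0.6, -0.1]
opening: 0.0365
```

```bash
python3 -m inch '[[[0,0,0,0],[0,0,0,0],[0,0,0,0],[0,0,0,0]]]'
```

```text
time: 6.2
tool_pos: [0.5958, -0.3512, 0.0454]
tool_rot: [3.142, 0.002, 2.966]
contact_force: [0.7, 1.0, 5.9]
opening: 0.0143
```

```bash
python3 - <<'E'
from h import *
t=read_camera("top");s=read_camera("scene");print(observe()["opening"])
f=lambda i,r,c,h,w,k:cv2.resize(i["img"][r:r+h,c:c+w],None,fx=k,fy=k,interpolation=cv2.INTER_CUBIC)
cv2.imwrite("pics/c3.png",np.hstack([f(t,130,300,100,100,4),f(s,130,260,100,100,4)]))
E
```

```text
0.014845909425634327
```

View pics/c3.png

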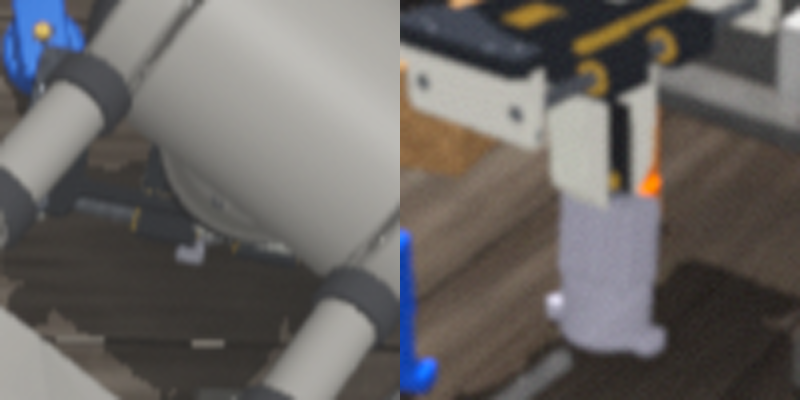

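```bash
python3 - <<'E'
from h import *
s=read_camera("scene");o=observe();p=o["tool_pos"];print(p,o["qpos"],o["tool_rot"],o["contact_force"])
for z in(0,.045,.06,.075,.09): print(z,proj(s,[p[0],p[1],z]), (proj(s,[p[0],p[1],z])-[130,260])*4+[0,400])
cv2.imwrite("pics/c4.png",cv2.resize(s["img"][100:250,220:400],None,fx=4,fy=4,interpolation=cv2.INTER_CUBIC))
E
```

```text
[ 0.59578425 -0.351168    0.04546977] [-6.43776361e-01  7.77513153e-01  1.19312053e+00  1.01696568e-03
  1.16910265e+00 -2.03937196e+00] [-3.14159017e+00  2.07912276e-03  2.96599518e+00] [1.14011278 2.73905931 4.2296112 ]
0 [212.30712945 310.83093554] [329.22851778 603.32374217]
0.045 [192.06688567 310.48674596] [248.2675427  601.94698384]
0.06 [185.10893115 310.36842449] [220.43572459 601.47369795]
0.075 [178.04120834 310.24823638] [192.16483335 600.99294552]
0.09 [170.86109905 310.12613712] [163.4443962  600.50454848]
```

View pics/c4.png

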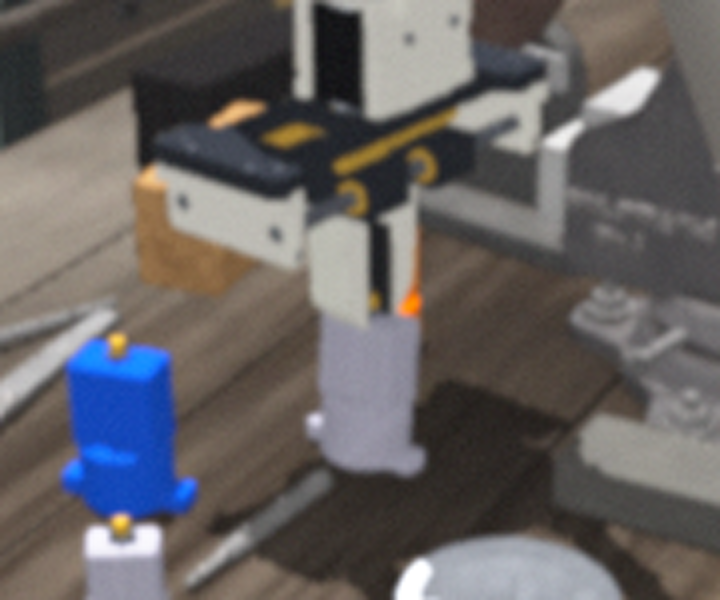

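```bash
python3 - <<'E'
from h import *
s=read_camera("scene")
for z in(.12,.134,.15,.165,.18): print(z,proj(s,[.600,-.303,z]))
for z in(.04,.055,.07,.085): print(z,proj(s,[.5965,-.344,z]),proj(s,[.6,-.336,z]))
print(s["eye"])
E
python3 -m inch '[[[0,0,0,0],[0,0,0,0],[0,0,0,0]]]' -1
```

```text
0.12 [165.36584728 294.0889593 ]
0.134 [158.1227277 293.8396825]
0.15 [149.70329726 293.54992219]
0.165 [141.66937701 293.27342946]
0.18 [133.49565829 292.99212547]
0.04 [195.83607612 308.31325688] [197.17341434 304.59484834]
0.055 [188.88687529 308.17751996] [190.20011048 304.42910072]
0.07 [181.82771343 308.0396352 ] [183.11590958 304.26071721]
0.085 [174.65595977 307.89955122] [175.91814503 304.08963441]
[0.17870009 0.35042433 0.47918597]
time: 6.78
tool_pos: [0.5957, -0.3518, 0.0456]
tool_rot: [-3.141, 0.002, 2.966]
contact_force: [-0.2, 0.1, 5.0]
opening: 0.0401
```

```bash
python3 -m inch '[[[0,0,-10,0],[0,0,0,0],[0,0,0,0],[0,0,0,0]]]' -1;python3 -m inch '[[[0,0,10,0],[0,0,10,0],[0,0,10,0],[0,0,9,0],[0,0,0,0]]]'
```

```text
time: 7.28
tool_pos: [0.5947, -0.3512, 0.0538]
tool_rot: [3.141, -0.001, 2.966]
contact_force: [0.2, 0.2, -0.1]
opening: 0.0801
time: 7.9
tool_pos: [0.5944, -0.3509, 0.0139]
tool_rot: [3.141, -0.002, 2.966]
contact_force: [0.3, -0.1, -1.2]
opening: 0.0919
```

```bash
python3 -m inch '[[[0,0,0,0],[0,0,0,0],[0,0,0,0],[0,0,0,0],[0,0,0,0],[0,0,0,0],[0,0,0,0],[0,0,0,0]]]' 1 50; python3 -m inch '[[[0,0,0,0],[0,0,-10,0],[0,0,-20,0],[0,0,-25,0],[0,0,-25,0],[0,0,-20,0],[0,0,0,0],[0,0,0,0]]]'; python3 - <<'E'
from h import *
s=read_camera("scene");print(observe()["contact_force"],observe()["tool_pos"])
cv2.imwrite("pics/c5.png",cv2.resize(s["img"][70:250,220:400],None,fx=3,fy=3,interpolation=cv2.INTER_CUBIC))
E
```

```text
time: 8.9
tool_pos: [0.595, -0.3512, 0.0152]
tool_rot: [3.141, -0.0, 2.966]
contact_force: [-0.1, 1.3, 0.5]
opening: 0.0255
time: 9.9
tool_pos: [0.5944, -0.3511, 0.1143]
tool_rot: [3.141, -0.001, 2.966]
contact_force: [-0.1, -0.2, -2.7]
opening: 0.0258
[ 1.07339212 -0.4183067  -2.99462314] [ 0.59423191 -0.35097343  0.11382674]
```

View pics/c5.png

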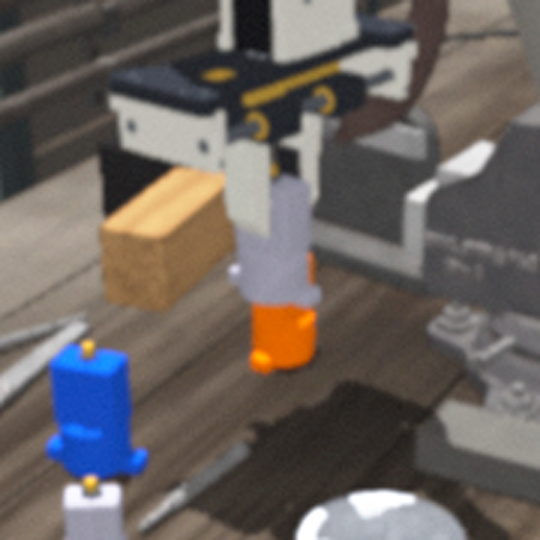

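```bash
python3 -m inch '[[[29,20,0,0],[29,20,0,0],[29,20,0,0],[29,20,0,0],[30,20,0,0],[30,21,0,0],[0,0,0,-0.12],[0,0,0,-0.12],[0,0,0,-0.11],[0,0,0,0]]]'; python3 - <<'E'
from h import *
s=read_camera("scene");o=observe();p=o["tool_pos"];print(p,o["tool_rot"],o["opening"])
cv2.imwrite("pics/c6.png",cv2.resize(s["img"][140:310,260:430],None,fx=3.5,fy=3.5,interpolation=cv2.INTER_CUBIC))
for l in("bowl","bowl_grip","head_seat","filter_head"):
  for d in place_of("scene",l)[:4]:print(l,d)
z=p[2]-.0152
print("exp bowl",proj(s,[p[0],p[1],z]),"grip",proj(s,[p[0],p[1],z+.058]),"seat",proj(s,[.442,-.201,.036]))
E
```

```text
time: 11.2
tool_pos: [0.4424, -0.2012, 0.1146]
tool_rot: [3.141, -0.001, -2.968]
contact_force: [0.7, -0.4, -2.9]
opening: 0.0257
[ 0.44241756 -0.20123481  0.11463394] [ 3.14068765e+00 -8.92796523e-04 -2.96963676e+00] 0.025743305363985686
bowl {'at': [222.3, 250.7], 'conf': 0.87}
bowl {'at': [185.3, 316.7], 'conf': 0.75}
bowl {'at': [226.8, 348.4], 'conf': 0.73}
bowl_grip {'at': [191.3, 349.0], 'conf': 0.67}
bowl_grip {'at': [193.8, 250.9], 'conf': 0.66}
bowl_grip {'at': [259.1, 255.3], 'conf': 0.34}
head_seat {'at': [259.8, 348.6], 'conf': 0.6}
filter_head {'at': [277.7, 344.8], 'conf': 0.79}
filter_head {'at': [259.2, 350.6], 'conf': 0.35}
exp bowl [224.56255782 348.16467728] grip [190.06485242 349.07325009] seat [259.5140762  347.42238213]
```

View pics/c6.png

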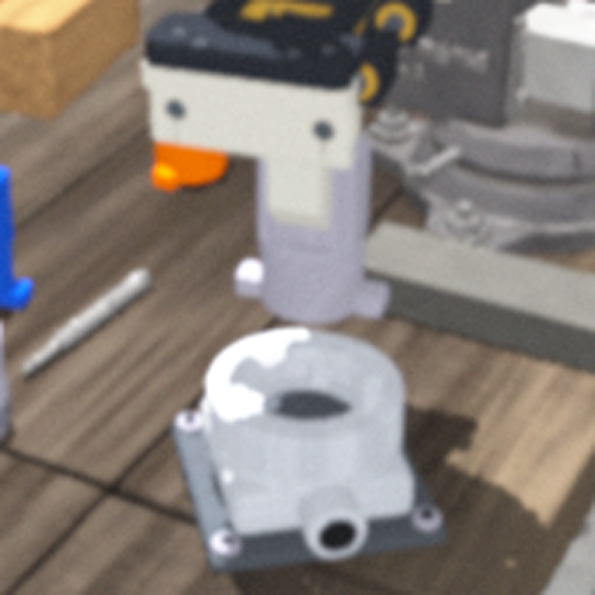

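```bash
python3 -m inch '[[[-1.5,0.5,15,0],[0,0,13,0],[0,0,8,0],[0,0,4,0],[0,0,4,0],[0,0,4,0],[0,0,0,0]]]'
```

```text
time: 12.32
tool_pos: [0.4441, -0.2006, 0.067]
tool_rot: [3.141, -0.0, -2.967]
contact_force: [0.1, 0.3, -2.6]
opening: 0.0259
```

```bash
python3 -m inch '[[[0,0,4,0],[0,0,4,0],[0,0,3,0],[0,0,2,0],[0,0,0,0]]]'
```

```text
time: 12.95
tool_pos: [0.4441, -0.2007, 0.054]
tool_rot: [3.141, -0.0, -2.967]
contact_force: [-0.0, 1.2, -2.5]
opening: 0.0256
```

```bash
python3 -m inch '[[[0,0,1,0],[0,0,1,0],[0,0,0,0]]]'; python3 -m inch '[[[0,0,0,0.1],[0,0,0,0.1],[0,0,0,0.1],[0,0,0,0.1],[0,0,0,0.1],[0,0,0,0]]]'
```

```text
time: 13.32
tool_pos: [0.4442, -0.2007, 0.0522]
tool_rot: [3.141, -0.0, -2.967]
contact_force: [-0.3, 0.4, -2.7]
opening: 0.0257
time: 14.08
tool_pos: [0.4442, -0.2007, 0.0522]
tool_rot: [3.142, 0.0, 2.817]
contact_force: [0.7, -0.6, -1.5]
opening: 0.0257
```

```bash
python3 -m inch '[[[0,0,0,0.1],[0,0,0,0.1],[0,0,0,0.1],[0,0,0,0.1],[0,0,0,0.08],[0,0,0,0.06],[0,0,0,0]]]'; python3 -c "from cell import *;print(observe()['torque'])"
```

```text
time: 14.95
tool_pos: [0.4442, -0.2007, 0.0522]
tool_rot: [3.142, -0.0, 2.278]
contact_force: [-0.7, 1.1, -2.0]
opening: 0.0255
[-0.05434971  0.04654409 -0.00922412]
```

```bash
python3 -m inch '[[[0,0,1,0],[0,0,0,0],[0,0,0,0]]]'; python3 -m inch '[[[0,0,0,0],[0,0,0,0],[0,0,0,0],[0,0,0,0],[0,0,0,0],[0,0,0,0],[0,0,0,0]]]' -1; python3 -m inch '[[[0,0,-20,0],[0,0,-30,0],[0,0,-40,0],[0,0,-40,0],[0,0,0,0]]]'; python3 - <<'E'
from h import *
s=read_camera("scene");p=[.4425,-.2013]
cv2.imwrite("pics/c7.png",cv2.resize(s["img"][140:310,240:410],None,fx=3.5,fy=3.5,interpolation=cv2.INTER_CUBIC))
for l in("bowl","bowl_grip","head_seat","slim_bowl"):
  for d in place_of("scene",l)[:4]:print(l,d)
print("exp bowl",proj(s,[*p,.036]),"grip",proj(s,[*p,.094]),"top",proj(s,[*p,.119]))
E
```

```text
time: 15.32
tool_pos: [0.4442, -0.2007, 0.0512]
tool_rot: [3.141, -0.0, 2.276]
contact_force: [-0.4, -0.8, -2.3]
opening: 0.0258
time: 16.2
tool_pos: [0.4442, -0.2007, 0.0512]
tool_rot: [3.142, -0.0, 2.276]
contact_force: [-0.1, 0.5, 0.1]
opening: 0.0898
time: 16.82
tool_pos: [0.4458, -0.2017, 0.1842]
tool_rot: [3.14, 0.006, 2.276]
contact_force: [0.5, 0.4, -0.2]
opening: 0.0919
bowl {'at': [225.4, 252.0], 'conf': 0.93}
bowl {'at': [260.4, 344.6], 'conf': 0.85}
bowl_grip {'at': [199.1, 249.9], 'conf': 0.84}
bowl_grip {'at': [225.9, 345.5], 'conf': 0.81}
bowl_grip {'at': [164.7, 317.6], 'conf': 0.71}
head_seat {'at': [259.1, 348.8], 'conf': 0.71}
slim_bowl {'at': [260.6, 256.3], 'conf': 0.8}
exp bowl [259.32119391 347.21931497] grip [227.62354949 348.05298808] top [213.19388596 348.43249964]
```

View pics/c7.png

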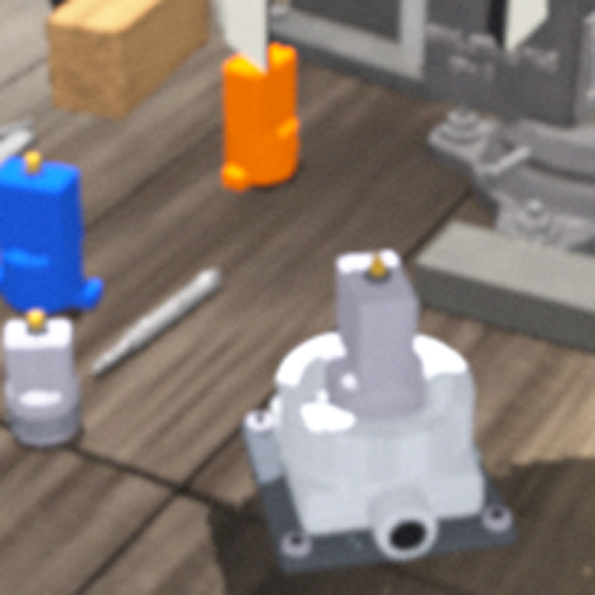

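```bash
python3 -c "from cell import *;print(hand_in())"
```

```text
the job is handed in; nothing more can be done
None
```

The bayonet bowl is seated in the filter head with its lugs turned under the rim, about in line with the ports. I handed the job in soon after the last reading at 16.8 s; no verdict is reported.

**What I did:** I picked up the plain steel bowl with lugs and lowered it through the slots without contact. I turned it 60° clockwise to a yaw of about -49.6°; the ports measured about -50°. Then I released it and raised the arm clear.

**Last checks:**
- **Position:** In the last picture the nipple was within about 1 px of where a seated, upright bowl should show. The networks put the bowl and grip points about 2.5 px to the left, roughly 3.5 mm, which is inside the 10 mm allowed.
- **Slim bowl:** It read at most about 4 px from its first reading and was not touched.
- **Arm:** The fingers were open and the wrist force near zero.

**What disagreed or went wrong:**
- **Height offset:** The reported tool height was about 30 mm lower than the real fingertips. My first grasp therefore closed on the nipple with a push of about 6 N. I saw this in the picture, opened, went 30 mm lower and gripped the block properly.
- **Stops not tested:** I did not turn the bowl on against its end stops, so the lock angle rests on the camera and tool-yaw readings.

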